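# Flip the far stop down and slide the ring against it

### The job

A bearing ring lies at the robot's end of the slide to the left of the tall hardness tester; the slide has two flip-up stop flags. Flip the far flag (the one farther from the ring) down across the channel, leave the near flag standing up, then push the ring along the slide past the near flag until it rests against the far one, and let go.

Things in the scene. Friction and masses are not known exactly. Their poses are not given: they have to be found in the camera images.
- ring_slide: fixed slide, 270 x 108 mm: dark steel floor 5 mm thick, a low aluminium fence on each side (tops 19 mm above the bench), channel 88 mm wide, open at both ends. Origin on the bench under the channel's middle line; x runs along it away from the ring's end (slide from x -0.145 to +0.125 m), y to the left fence, which carries both flags, z up. With the far flag down its face is at x = +0.100.
- stock_ring: ground steel bearing ring, 80 mm outside, 44 mm bore, 16 mm high, about 0.27 kg, flat on the slide's floor (underside 5 mm above the bench), starting 60 to 95 mm before the slide's origin. Origin at the centre of its underside, z along its axis. Against the far flag its centre is at x = +0.060 in the slide's frame.
- far_flag (a joint): far stop flag, to be flipped down: steel plate 8 mm thick (along the slide), 62 long, 20 deep, on a pin along the slide's x at (0.104, 0.050, 0.026) in its frame. Rad: 0 = down, level across the channel (tip at y -0.012, top z 0.031, lower edge z 0.011); 1.57 = upright; starts at 2.0-2.1, its end, leaning outwards (tip at y 0.081, z 0.080). Light and free: pushed past upright from behind (+y side) it drops by itself.
- near_flag (a joint): near stop flag, stays up: steel plate 8 mm thick (along the slide), 62 long, 20 deep, on a pin along the slide's x at (0.020, 0.050, 0.026) in its frame. Rad: 0 = down, level across the channel (tip at y -0.012, top z 0.031, lower edge z 0.011); 1.57 = upright; starts at 2.0-2.1, its end, leaning outwards (tip at y 0.081, z 0.080). Light and free: pushed past upright from behind (+y side) it drops by itself.

How it is judged:
On the way, in this order (a step that is already met when the one before it is completed fails the run):
1. the far flag is down while the ring is still well short of it (value of joint far_flag below 0.15 rad and x of stock_ring in the frame of ring_slide below 0.025 m), for 0.2 s.
2. the ring has been pushed up to the far flag (value of joint far_flag below 0.15 rad and x of stock_ring in the frame of ring_slide between 0.052 and 0.067 m and y of stock_ring in the frame of ring_slide between -0.012 and 0.012 m and z of stock_ring in the frame of ring_slide below 0.012 m), for 0.2 s.
At the end, for the whole second after the job is handed in: The far flag is down (within 0.15 rad), the near flag is up (above 1.3 rad), and the ring lies flat and at rest in the channel against the far flag (gap at most 8 mm, centre within 12 mm of the channel's middle line) (all of step 2 and value of joint near_flag above 1.3 rad and angle between stock_ring's own z axis and vertical below 0.15 rad and linear speed of stock_ring below 0.02 m/s); the robot touches nothing.
It fails at once if the near flag is knocked out of its upright position (value of joint near_flag below 1.3 rad).
It also fails if it takes over 46 s, if anything falls off the work surface, if the arm or the gripper's body presses on something with over 40 N, if the wrist force passes 120 N, or if a joint passes its speed limit or range.

### The arm

A 6-joint arm with a two-finger parallel gripper is mounted at the origin on a cart in front of the work surface, level with it; the furniture and walls round the work are solid. World frame = base frame: x ahead of the robot, y to its left, z up, the work surface at z = 0. Lengths are in m, angles in rad, forces in N, time in s.
With the tool pointing down it reaches from about 0.375 to 0.9 m from the base axis. Payload 3.1 kg.
Tool frame: the origin (TCP) lies at the very end of the fingers, on their centre line; the grasp point (between the pads) lies 19 mm behind it (manip.grasp_offset is the distance from the TCP to the grasp point, in m); x points along the fingers, z is the direction in which the jaws open and shut, and the axes are right-handed (so a half turn about x gives the same grasp; the last joint's range is limited). The gripper opens to 85 mm and grips with 20 to 120 N. Pads are 22 mm wide; open, the fingers measure 114 mm over their backs; the gripper's body (76 mm by 85 mm) begins 54 mm behind the grasp point. The pads swing forward as they close: fully open they stand 13 mm farther back than shut.
Start: joints at [-0.178, 0.527, 1.433, -0, 1.181, -0.178], TCP at [0.625, 0, 0.231] pointing down, gripper open.
Joint ranges: [-3.08, 3.08], [-0.75, 2.2], [0.22, 2.44], [-1.43, 4.57], [0, 2.65], [-2.85, 2.85]. Speed limits (rad/s): [2.79, 2.79, 3.14, 3.14, 3.14, 3.14].

### API

Orientations are given as a unit quaternion [x, y, z, w].
In Python, from station import manip gives the robot as it stands.
- The arm moves only by the tool send_rows, never from a script. Its argument "steps" is a list that holds one entry, the list of rows, each a list of 5 numbers: the closure, from 0 (fully open) to 1 (shut), then the shift along the world's x, y, z in m, then the turn about the world's z in rad. A call has 1 to 8 rows; each row is the pose to reach, as a shift and turn from the pose commanded when the call began; what a row does not reach only later rows make up. A row lasts 1/8 s, in which the tool goes at most 62.5 mm and 10.7 degrees, less where a joint would pass 70% of its speed; a pose out of reach is approached as far as the arm can. A call with a gripper value outside its range is refused whole. The fingers move at their own pace and stop on an object; "grip_force" is the grip in N (left out, the last holds). Time passes only in rows, so rows that repeat a pose let the fingers close. It gives the time, the measured TCP pose, the force and the opening at its end, in the units of the state.
- manip.sense(): the state, without advancing time (a new reading comes with each control period).
- manip.snapshot(name): name is "scene" or "side" or "wrist"; returns the picture (384x512x3 uint8, red, green, blue); there is no depth.
- manip.camera_params(name): a dict with "fx", "fy", "cx", "cy" (pixels), "T" (4x4, takes a point from camera to world coordinates); the wrist camera has in their place "tool_from_camera" (4x4, takes a point from camera to tool coordinates, whose origin is the TCP and whose axes are the tool frame's). Camera axes: x right, y down, z forward; pixel columns grow to the right and rows downward; lengths in m; the calibration is good to about 2 mm. A picture is of the moment at which its call begins: read the wrist's pose just before it. camera_params takes no time and is no camera call.
- manip.sign_off(): hands the job in, once; it reports no verdict.
The state is a dict: "t": time; "q": joint angles; "qd": joint speeds; "tau": joint torques, N m; "tcp_pos": TCP position; "tool_rot": TCP orientation; "force": force on the tool from outside, world axes, zero at the start; "ft_torque": the same for the moment, N m; "finger_gap": opening from 0.0 (shut) to 1.0 (fully open).
Only numpy, scipy, OpenCV 4.12 (cv2) and the standard library are available. Lean on these libraries where they do the work, as an engineer would, in place of code of your own. Each camera call takes 0.05 s, during which the arm holds its last target.

## Working session

There is one attempt and no reset: what is moved stays moved. The work goes in short steps, Python scripts to look and compute and a tool call to move; the robot and the scene stay as the last step left them, time stands still between calls to the robot, and variables do not carry over. Pictures are saved under pics/ and viewed, and the job is handed in when it is done.

Besides the shell and the picture viewer there is one more tool, called after ">>>" as name(argument=value, ...), one argument or row to a line, values as JSON. send_rows: Moves the arm, as the interface text tells. Its arguments: {"type":"object","properties":{"steps":{"type":"array","items":{"type":"array","items":{"type":"array","items":{"type":"number"}}}},"grip_force":{"type":"number"}},"required":["steps"]}

```bash
mkdir -p pics; python3 - <<'E'
from station import manip
import cv2
print(manip.sense())
for n in("scene","side","wrist"):
    cv2.imwrite(f"pics/{n}0.png",manip.snapshot(n)[...,::-1]); print(n,manip.camera_params(n))
E
```

```text
{'t': 0.0, 'q': array([-1.78523315e-01,  5.28494160e-01,  1.43394717e+00,  2.26825430e-05,
        1.18141032e+00, -1.78490141e-01]), 'qd': array([ 0.00049751, -0.00020161, -0.00036331, -0.00156948, -0.00106417,
        0.00149533]), 'tau': array([ 2.50220628e-04, -4.42344439e+01, -1.78024775e+01, -2.06930472e-04,
        8.36740597e-03,  2.24214921e-05]), 'tcp_pos': array([6.24256351e-01, 1.55405654e-04, 2.30302171e-01]), 'tool_rot': array([1.63892218e-04, 7.07890996e-01, 1.34328850e-04, 7.06321664e-01]), 'force': array([-0.11252326,  0.08977967,  0.75479522]), 'ft_torque': array([ 0.0396108 , -0.00369928, -0.00901899]), 'finger_gap': 1.0010049037113138}
scene {'fx': 426.1106550047536, 'fy': 426.1106550047536, 'cx': 253.69431089847419, 'cy': 197.13369698739518, 'T': array([[-0.83812717, -0.26273073,  0.47803286,  0.11214957],
       [-0.54523322,  0.37742562, -0.74851229,  0.89218837],
       [ 0.01623533, -0.88798788, -0.45958018,  0.46155878],
       [ 0.        ,  0.        ,  0.        ,  1.        ]])}
side {'fx': 417.1794165051069, 'fy': 417.1794165051069, 'cx': 258.20783391726997, 'cy': 190.41929266453843, 'T': array([[ 0.82865501, -0.28921029,  0.47925805,  0.12415684],
       [-0.55924712, -0.39111735,  0.73093767, -0.37886861],
       [-0.02394855, -0.87371885, -0.48584137,  0.47611165],
       [ 0.        ,  0.        ,  0.        ,  1.        ]])}
wrist {'fx': 270.0720232644458, 'fy': 270.0720232644458, 'cx': 254.4924190750243, 'cy': 192.14720314767794, 'tool_from_camera': array([[ 1.43063969e-03, -2.77461424e-01,  9.60735714e-01,
        -1.42730151e-01],
       [ 7.59719210e-04, -9.60736118e-01, -2.77462672e-01,
         7.04840907e-02],
       [ 9.99998688e-01,  1.12683849e-03, -1.16367445e-03,
        -3.81493265e-04],
       [ 0.00000000e+00,  0.00000000e+00,  0.00000000e+00,
         1.00000000e+00]])}
```

View pics/scene0.png

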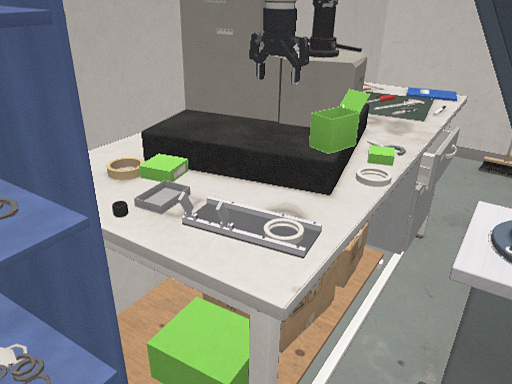

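View pics/side0.png

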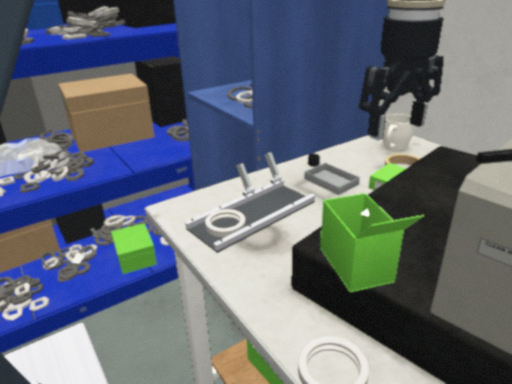

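View pics/wrist0.png

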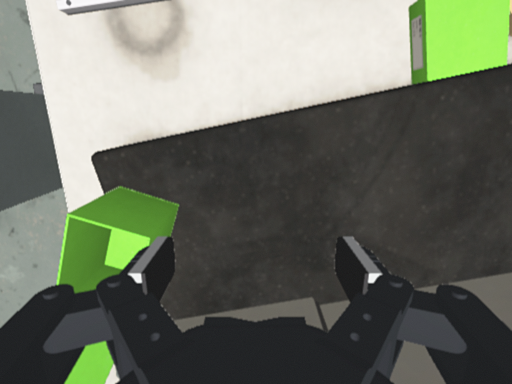

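The scene view shows the slide at about (185–320, 200–250), with the ring at (284,230) and the flags near (187,203) and (222,213). I'll zoom in.

```bash
python3 - <<'E'
import cv2
a=cv2.imread("pics/scene0.png")[180:270,165:335]; cv2.imwrite("pics/sc1.png",cv2.resize(a,None,fx=4.6,fy=4.6,interpolation=cv2.INTER_CUBIC))
a=cv2.imread("pics/side0.png")[140:260,175:335]; cv2.imwrite("pics/si1.png",cv2.resize(a,None,fx=5,fy=5,interpolation=cv2.INTER_CUBIC))
E
```

```text
(no output)
```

View pics/sc1.png

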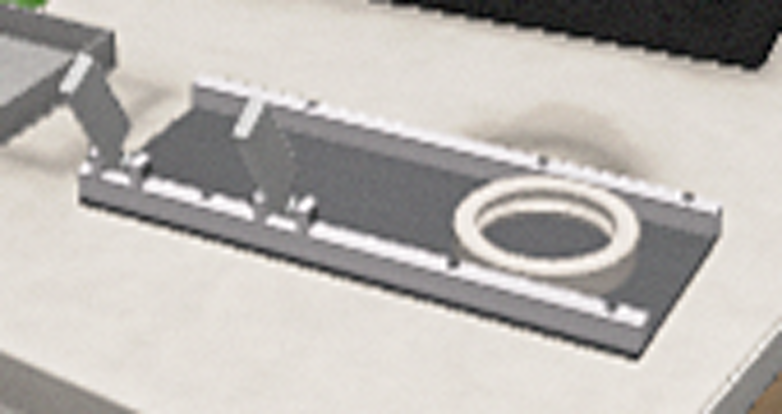

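View pics/si1.png

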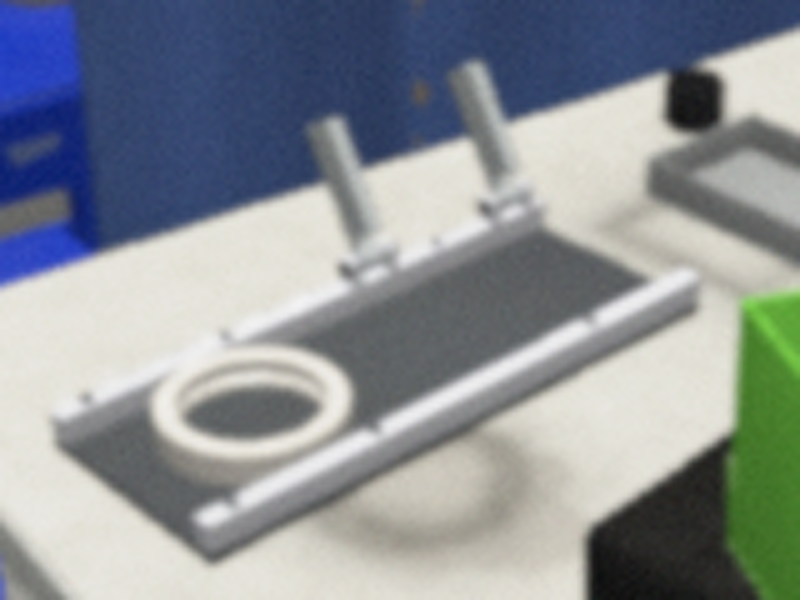

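```bash
cat > h.py <<'E'
import numpy as np
from station import manip
from scipy.optimize import least_squares
def ray(n,u,v,z):
    c=manip.camera_params(n);T=c["T"];d=T[:3,:3]@[(u-c["cx"])/c["fx"],(v-c["cy"])/c["fy"],1]
    return T[:3,3]+d*(z-T[2,3])/d[2]
def S(x,y): return 165+(x+.5)/4.6-.5,180+(y+.5)/4.6-.5
def D(x,y): return 175+(x+.5)/5-.5,140+(y+.5)/5-.5
E
python3 - <<'E'
from h import *
pts=[("scene",S(637,358),0,-.145,.054),("scene",S(82,205),0,.125,.054),("scene",S(721,210),.019,-.145,-.054),("scene",S(194,80),.019,.125,-.054),
("side",D(212,562),0,-.145,-.054),("side",D(697,303),0,.125,-.054),("side",D(55,418),.019,-.145,.054),("side",D(540,205),.019,.125,.054)]
W=np.array([ray(n,*p,z)[:2] for n,p,z,_,_ in pts]);L=np.array([[a,b] for *_,a,b in pts])
def f(p,W=W,L=L):
    c,s=np.cos(p[2]),np.sin(p[2]); return (L@np.array([[c,s],[-s,c]])+p[:2]-W)
for idx in (range(8),range(4),range(4,8)):
    i=list(idx); r=least_squares(lambda p:f(p,W[i],L[i]).ravel(),[.5,.3,0]); print(r.x); print((f(r.x,W[i],L[i])*1000).round(1).tolist())
r=least_squares(lambda p:f(p).ravel(),[.5,.3,0]).x
R=np.array([[np.cos(r[2]),-np.sin(r[2])],[np.sin(r[2]),np.cos(r[2])]])
# ring top ellipse centre z=.021
for n,p in(("scene",S(547,226)),("side",D(252,402))): print("ring slide",R.T@(ray(n,*p,.021)[:2]-r[:2]))
# flag tips 
for n,p in(("scene",S(80,75)),("side",D(470,68)),("scene",S(250,118)),("side",D(328,123))): print("tip slide",R.T@(ray(n,*p,.085)[:2]-r[:2]))
print(R@[.104,.081]+r[:2],R@[-.145,0]+r[:2])
for y in (200,): print(ray("side",310,250,.06))
E
```

```text
[0.53302444 0.25877816 0.13362944]
[[-2.0, 0.8], [2.3, 0.4], [3.2, -10.9], [4.5, -9.3], [-3.4, -1.5], [-5.1, -3.8], [-1.4, 9.4], [2.0, 14.9]]
[0.53104411 0.2634997  0.12998789]
[[-3.8, 6.0], [0.5, 4.7], [0.9, -5.7], [2.4, -5.1]]
[0.53500466 0.25405654 0.13726406]
[[-1.2, -6.7], [-3.0, -8.0], [0.4, 4.1], [3.7, 10.6]]
ring slide [-0.08465869  0.00725642]
ring slide [-0.08256987 -0.00329241]
tip slide [0.09858744 0.08221118]
tip slide [0.10459156 0.06894947]
tip slide [0.01690488 0.08273605]
tip slide [0.02059769 0.06955016]
[0.62530547 0.35291217] [0.38931714 0.2394595 ]
[0.49092118 0.03185321 0.06      ]
```

```bash
python3 - <<'E'
from h import *
pts=[("scene",S(637,358),0,-.145,.054),("scene",S(82,205),0,.125,.054),("scene",S(721,208),.019,-.145,-.054),("scene",S(194,78),.019,.125,-.054),
("side",D(212,562),0,-.145,-.054),("side",D(697,303),0,.125,-.054),("side",D(55,418),.019,-.145,.054),("side",D(540,205),.019,.125,.054),
("scene",S(547,226),.021,None,0),("side",D(252,402),.021,None,0),
("scene",S(80,75),.082,.104,.081),("side",D(470,68),.082,.104,.081),("scene",S(250,118),.082,.020,.081),("side",D(328,123),.082,.020,.081)]
def f(p):
    c,s=np.cos(p[2]),np.sin(p[2]);R=np.array([[c,-s],[s,c]]);o=[]
    for n,uv,z,a,b in pts:
        q=[p[4],p[5]] if a is None else [a,b]
        o.append(R@q+p[:2]-ray(n,*uv,z+p[3])[:2])
    return np.array(o)
for loss in("linear","soft_l1"):
    r=least_squares(lambda p:f(p).ravel(),[.53,.26,.13,0,-.08,0],loss=loss,f_scale=.002); print(r.x.round(4)); print((f(r.x)*1000).round(1).tolist())
def tri(a,b):
    P=[]
    for n,uv in(("scene",a),("side",b)):
        A=ray(n,*uv,.3);B=ray(n,*uv,0);P.append((A,(B-A)/np.linalg.norm(B-A)))
    M=sum(np.eye(3)-np.outer(d,d) for _,d in P);v=sum((np.eye(3)-np.outer(d,d))@a for a,d in P);return np.linalg.solve(M,v)
print("ring top",tri(S(547,226),D(252,402)),"far tip",tri(S(80,75),D(470,68)),"near tip",tri(S(250,118),D(328,123)))
E
```

```text
[ 0.5364  0.2571  0.127  -0.0026 -0.0849  0.0032]
[[0.1, 3.5], [3.1, 1.2], [3.7, -6.0], [3.1, -6.3], [-2.0, -5.3], [-4.9, -9.6], [0.7, 5.0], [2.9, 8.5], [1.7, -1.4], [-1.7, 1.4], [2.0, 5.3], [-5.4, -0.7], [0.9, 5.1], [-4.2, -0.6]]
[ 0.5358  0.2563  0.1313 -0.0024 -0.0843  0.0042]
[[-0.5, 1.8], [2.4, 0.7], [3.5, -7.6], [2.8, -6.8], [-2.2, -6.5], [-5.2, -9.6], [0.0, 3.8], [2.2, 8.5], [1.7, -1.7], [-1.7, 1.7], [1.2, 4.6], [-6.2, -0.8], [0.1, 4.2], [-5.0, -1.0]]
ring top [0.45257865 0.24834528 0.01739729] far tip [0.62898236 0.34509609 0.08098579] near tip [0.54591185 0.33533911 0.08100335]
```

The two fixed views agree only to about 5–10 mm, so I'll look with the wrist camera from above the slide.

>>> send_rows(
  steps=[
    [[1,-0.02,0.04,0,0.03],[1,-0.05,0.08,0,0.06],[1,-0.07,0.12,0,0.1],[1,-0.09,0.16,0,0.13],[1,-0.09,0.16,0,0.13],[1,-0.09,0.16,0,0.13],[1,-0.09,0.16,0,0.13]],
  ],
)

```text
t: 1.02
tcp_pos: [0.5358, 0.159, 0.2312]
tool_rot: [-0.045, 0.706, 0.045, 0.706]
force: [0.5, -0.5, 0.3]
finger_gap: 0.003
```

```bash
python3 - <<'E'
from station import manip
import cv2,pickle
s=manip.sense(); print(s); im=manip.snapshot("wrist")[...,::-1]
pickle.dump(s,open("s1.pkl","wb"));cv2.imwrite("pics/w1.png",im); cv2.imwrite("pics/w1b.png",cv2.resize(im,(800,600),interpolation=cv2.INTER_CUBIC))
E
```

```text
{'t': 1.025, 'q': array([ 8.87695079e-02,  4.38450509e-01,  1.60071554e+00, -3.18723278e-04,
        1.10206799e+00, -3.95764353e-02]), 'qd': array([-0.00522681,  0.00135224,  0.00074012,  0.00334607,  0.00045871,
        0.00032904]), 'tau': array([ 3.84512153e-01, -3.90438509e+01, -1.65911597e+01,  1.43755830e-02,
        8.54906713e-03, -1.01169397e-03]), 'tcp_pos': array([0.53575212, 0.15903785, 0.23124341]), 'tool_rot': array([-0.04549418,  0.70551878,  0.04529939,  0.70577722]), 'force': array([ 0.48464751, -0.52816746,  0.30150646]), 'ft_torque': array([ 0.00071164, -0.03444794,  0.05409939]), 'finger_gap': 0.003467612112851405}
```

View pics/w1b.png

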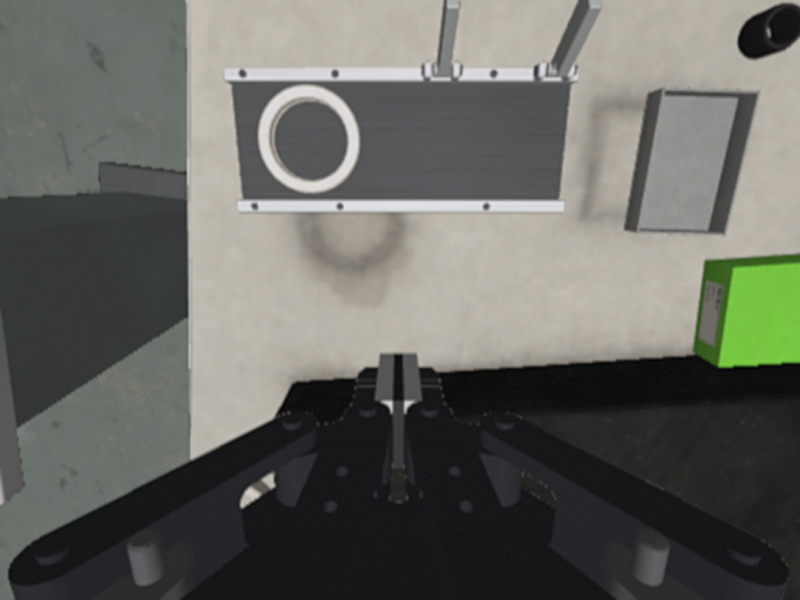

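The wrist view is clean. The slide's fence corners are at about (225,69), (578,66), (239,212) and (564,211), the ring is centred at about (309,139), and both flags lean outward at the top.

```bash
cat >> h.py <<'E'
from scipy.spatial.transform import Rotation as Ro
def wray(s,u,v,z,c=None):
    c=manip.camera_params("wrist");T=np.eye(4);T[:3,:3]=Ro.from_quat(s["tool_rot"]).as_matrix();T[:3,3]=s["tcp_pos"];T=T@c["tool_from_camera"]
    d=T[:3,:3]@[(u-c["cx"])/c["fx"],(v-c["cy"])/c["fy"],1]
    return T[:3,3]+d*(z-T[2,3])/d[2]
E
python3 - <<'E'
from h import *
import pickle,cv2
s=pickle.load(open("s1.pkl","rb")); k=.64
im=cv2.imread("pics/w1.png");g=cv2.cvtColor(im,cv2.COLOR_BGR2GRAY)
pts=[(225,69,-.145,.054),(578,66,.125,.054),(239,212,-.145,-.054),(564,211,.125,-.054),(231,81,-.145,.044),(574,79,.125,.044),(238,201,-.145,-.044),(564,201,.125,-.044)]
W=np.array([wray(s,u*k,v*k,.019)[:2] for u,v,_,_ in pts]);L=np.array([p[2:] for p in pts])
def f(p):
    c,q=np.cos(p[2]),np.sin(p[2]);return L@np.array([[c,q],[-q,c]])+p[:2]-W
r=least_squares(lambda p:f(p).ravel(),[.53,.26,.13]).x;print(r,(f(r)*1000).round(1).tolist())
R=np.array([[np.cos(r[2]),-np.sin(r[2])],[np.sin(r[2]),np.cos(r[2])]])
m=cv2.inRange(cv2.cvtColor(im,cv2.COLOR_BGR2HSV),(10,15,190),(40,80,255));
roi=np.zeros_like(m);roi[53:125,160:235]=m[53:125,160:235]
cs,_=cv2.findContours(roi,cv2.RETR_EXTERNAL,cv2.CHAIN_APPROX_NONE);c=max(cs,key=cv2.contourArea);e=cv2.fitEllipse(c);print(e,cv2.boundingRect(c))
for uv in (e[0],(309*k,139*k)): p=wray(s,*uv,.021)[:2];print("ring",p,R.T@(p-r[:2]))
for q in [(.104,.13),(.104,.03),(-.16,0),(.005,0),(.104,.05)]: print(q,R@q+r[:2])
E
```

```text
[0.53531876 0.25742394 0.13242733] [[-1.7, 1.0], [1.8, 0.3], [-0.7, -0.8], [1.1, -0.5], [-5.1, -1.3], [3.9, -0.6], [-1.0, 0.3], [1.6, 1.5]]Traceback (most recent call last):
  File "<stdin>", line 13, in <module>
cv2.error: OpenCV(4.12.0) /io/opencv/modules/imgproc/src/shapedescr.cpp:361: error: (-201:Incorrect size of input array) There should be at least 5 points to fit the ellipse in function 'fitEllipseNoDirect'
```

```bash
python3 - <<'E'
from h import *
import pickle
s=pickle.load(open("s1.pkl","rb")); k=.64
r=np.array([.5353,.2574,.1324])
R=np.array([[np.cos(r[2]),-np.sin(r[2])],[np.sin(r[2]),np.cos(r[2])]])
for n,uv in dict(L=(258,139),R=(360,139),T=(309,84),B=(309,193)).items(): p=wray(s,uv[0]*k,uv[1]*k,.021)[:2];print("ring",n,R.T@(p-r[:2]))
for q in [(.104,.125),(.104,.03),(-.16,0),(-.15,0),(.005,0),(.104,.05)]: print(q,R@q+r[:2], R@q+r[:2]-s["tcp_pos"][:2])
E
```

```text
ring L [-0.12251329  0.00298169]
ring R [-0.04250026  0.00272159]
ring T [-0.08009734  0.0419522 ]
ring B [-0.08502551 -0.03820767]
(0.104, 0.125) [0.62188809 0.3950354 ] [0.08613597 0.23599754]
(0.104, 0.03) [0.63442938 0.30086684] [0.09867726 0.14182899]
(-0.16, 0) [0.37670033 0.23627784] [-0.15905179  0.07723999]
(-0.15, 0) [0.38661281 0.23759797] [-0.14913931  0.07856012]
(0.005, 0) [0.54025624 0.25806007] [0.00450412 0.09902222]
(0.104, 0.05) [0.63178911 0.3206918 ] [0.09603699 0.16165395]
```

Checks hold: ring diameter measures 80 mm and its centre is at slide (-0.083, 0.002). Before going behind the far flag, I'll check the room on the +y side.

```bash
python3 - <<'E'
from h import *
for uv in [(120,252),(180,278),(240,303)]: print("bench left edge",ray("scene",*uv,0))
for uv in [(250,160),(260,158)]: print("side: bench/panel",ray("side",*uv,0))
E
```

```text
bench left edge [ 6.75869321e-01  4.70620102e-01 -5.55111512e-17]
bench left edge [ 5.31434245e-01  4.65978822e-01 -5.55111512e-17]
bench left edge [4.10281328e-01 4.60125651e-01 5.55111512e-17]
side: bench/panel [0.67070512 0.491082   0.        ]
side: bench/panel [0.69963211 0.48547212 0.        ]
```

>>> send_rows(
  steps=[
    [[1,0.04,0.05,0,0],[1,0.06,0.1,0,0],[1,0.08,0.15,0,0],[1,0.087,0.2,0,0],[1,0.087,0.226,0,0],[1,0.087,0.226,-0.04,0],[1,0.087,0.226,-0.08,0],[1,0.087,0.226,-0.08,0]],
  ],
)

```text
t: 2.08
tcp_pos: [0.6199, 0.3839, 0.1467]
tool_rot: [-0.047, 0.709, 0.044, 0.702]
force: [-0.5, -1.5, 0.4]
finger_gap: 0.0
```

```bash
python3 - <<'E'
from station import manip
import cv2
a=manip.snapshot("scene")[...,::-1];b=manip.snapshot("side")[...,::-1]
cv2.imwrite("pics/m1.png",cv2.resize(cv2.hconcat([a[60:300,80:400],b[20:260,150:470]]),(800,300)))
E
```

```text
(no output)
```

View pics/m1.png

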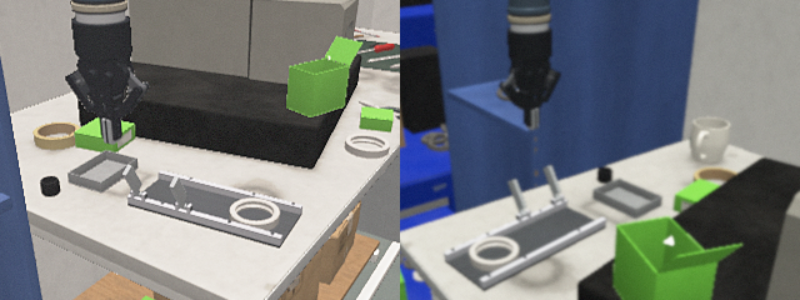

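The gripper is behind the far flag and clear of the near one. Next: lower, then sweep toward -y.

>>> send_rows(
  steps=[
    [[1,0,0,-0.045,0],[1,0,0,-0.09,0],[1,0,0,-0.09,0],[1,0.002,-0.015,-0.09,0],[1,0.004,-0.03,-0.09,0],[1,0.006,-0.045,-0.09,0],[1,0.008,-0.06,-0.09,0],[1,0.01,-0.075,-0.09,0]],
  ],
)

```text
t: 3.18
tcp_pos: [0.6322, 0.3097, 0.0616]
tool_rot: [-0.046, 0.706, 0.046, 0.706]
force: [0.6, -0.6, 0.5]
finger_gap: -0.001
```

>>> send_rows(
  steps=[
    [[1,0,0,0,0],[1,0,0,0.06,0],[1,0,0,0.09,0]],
  ],
)

```text
t: 3.55
tcp_pos: [0.6332, 0.3118, 0.1537]
tool_rot: [-0.046, 0.704, 0.046, 0.707]
force: [-0.8, 1.1, -0.0]
finger_gap: 0.001
```

```bash
python3 - <<'E'
from station import manip
import cv2
print(manip.sense()["t"])
a=manip.snapshot("scene")[...,::-1];b=manip.snapshot("side")[...,::-1]
cv2.imwrite("pics/m2.png",cv2.resize(cv2.hconcat([a[100:270,130:350],b[80:250,170:390]]),(800,309)))
E
```

```text
3.55
```

View pics/m2.png

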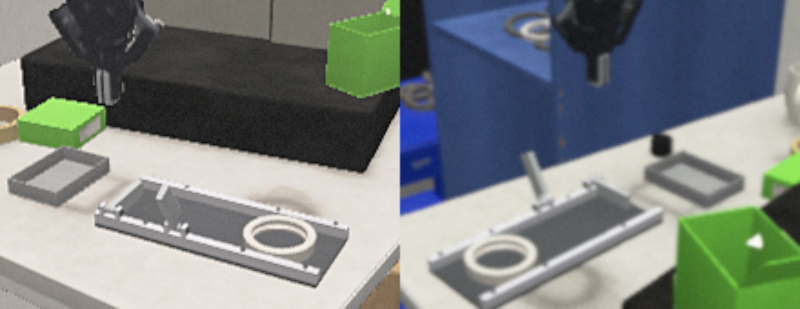

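The far flag is now down across the channel and the near one is still up. Next I move behind the ring.

>>> send_rows(
  steps=[
    [[1,-0.04,-0.012,0,0],[1,-0.09,-0.027,0,0],[1,-0.14,-0.042,0,0],[1,-0.19,-0.057,0,0],[1,-0.23,-0.069,0,0],[1,-0.247,-0.074,0,0],[1,-0.247,-0.074,0,0],[1,-0.247,-0.074,0,0]],
  ],
)

```text
t: 4.65
tcp_pos: [0.3862, 0.2375, 0.1511]
tool_rot: [-0.046, 0.705, 0.046, 0.706]
force: [-0.2, -0.3, -0.1]
finger_gap: 0.001
```

>>> send_rows(
  steps=[
    [[1,0,0,-0.03,0],[1,0,0,-0.06,0],[1,0,0,-0.09,0],[1,0,0,-0.11,0],[1,0,0,-0.11,0],[1,0,0,-0.11,0]],
  ],
)

```text
t: 5.4
tcp_pos: [0.386, 0.2373, 0.0415]
tool_rot: [-0.046, 0.705, 0.046, 0.706]
force: [-0.7, -0.6, 0.7]
finger_gap: -0.004
```

```bash
python3 - <<'E'
from h import *
import cv2
s=manip.sense();r=np.array([.5353,.2574,.1324])
R=np.array([[np.cos(r[2]),-np.sin(r[2])],[np.sin(r[2]),np.cos(r[2])]])
print(s["t"],s["tcp_pos"],R.T@(s["tcp_pos"][:2]-r[:2]),s["force"])
a=manip.snapshot("scene")[...,::-1];b=manip.snapshot("side")[...,::-1]
cv2.imwrite("pics/m3.png",cv2.resize(cv2.hconcat([a[100:270,150:370],b[120:290,150:370]]),(800,309)))
E
```

```text
5.4 [0.38604018 0.23731191 0.04146663] [-0.15060538 -0.00020796] [-0.66371163 -0.5660202   0.66431766]
```

View pics/m3.png

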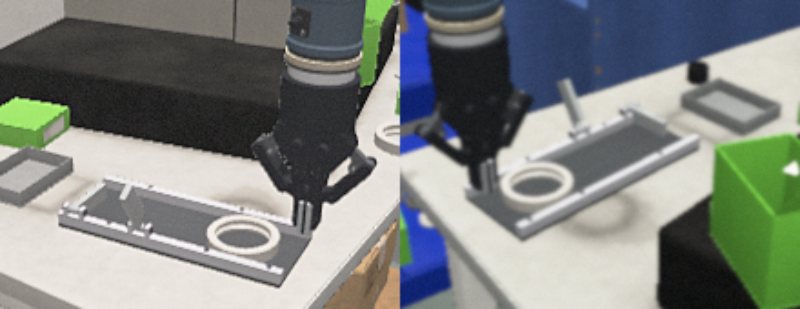

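>>> send_rows(
  steps=[
    [[1,0,0,-0.02,0],[1,0,0,-0.03,0],[1,0,0,-0.03,0],[1,0.01,0.0013,-0.03,0],[1,0.02,0.0026,-0.03,0],[1,0.03,0.004,-0.03,0],[1,0.04,0.0053,-0.03,0],[1,0.05,0.0066,-0.03,0]],
  ],
)

```text
t: 6.5
tcp_pos: [0.4343, 0.2435, 0.0116]
tool_rot: [-0.046, 0.707, 0.046, 0.705]
force: [-4.6, -0.8, 4.4]
finger_gap: -0.001
```

```bash
cat > look.py <<'E'
from h import *
import cv2,sys
s=manip.sense();r=np.array([.5353,.2574,.1324])
R=np.array([[np.cos(r[2]),-np.sin(r[2])],[np.sin(r[2]),np.cos(r[2])]])
print(s["t"],s["tcp_pos"],R.T@(s["tcp_pos"][:2]-r[:2]),s["force"])
a=manip.snapshot("scene")[...,::-1];b=manip.snapshot("side")[...,::-1]
cv2.imwrite(f"pics/{sys.argv[1]}.png",cv2.resize(cv2.hconcat([a[130:270,160:345],b[120:260,170:355]]),(800,303)))
E
python3 look.py m4
```

```text
6.5 [0.43426057 0.24345128 0.01156182] [-0.10199654 -0.00048807] [-4.62329814 -0.77363885  4.44355955]
```

View pics/m4.png

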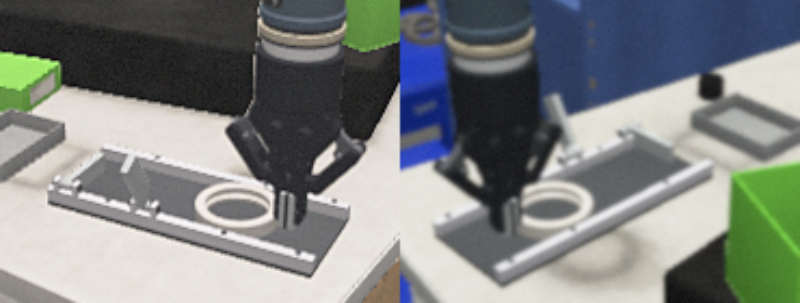

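The finger is on the ring's back face and pushing it straight. Continuing.

>>> send_rows(
  steps=[
    [[1,0.011,0.0015,0,0],[1,0.022,0.0029,0,0],[1,0.033,0.0044,0,0],[1,0.044,0.0059,0,0],[1,0.055,0.0073,0,0],[1,0.066,0.0088,0,0],[1,0.077,0.0102,0,0],[1,0.088,0.0117,0,0]],
  ],
)

```text
t: 7.6
tcp_pos: [0.5237, 0.2554, 0.0113]
tool_rot: [-0.046, 0.706, 0.046, 0.706]
force: [-3.3, -0.3, 2.2]
finger_gap: 0.0
```

```bash
python3 look.py m5
```

```text
7.6 [0.52374375 0.25543616 0.01130885] [-0.01171436 -0.00042107] [-3.33800971 -0.27778207  2.23736107]
```

View pics/m5.png

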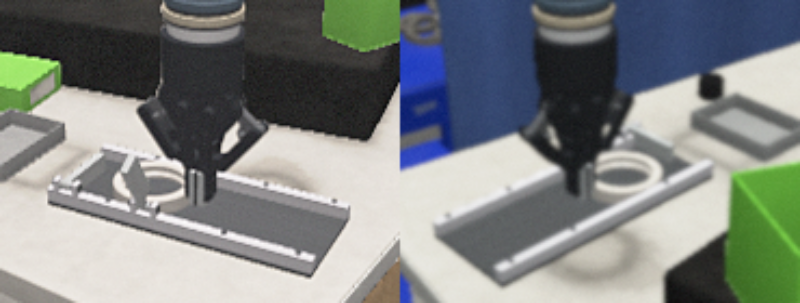

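>>> send_rows(
  steps=[
    [[1,0.003,0.0004,0,0],[1,0.006,0.0008,0,0],[1,0.009,0.0012,0,0],[1,0.012,0.0016,0,0],[1,0.015,0.002,0,0]],
  ],
)

```text
t: 8.32
tcp_pos: [0.5382, 0.2574, 0.0112]
tool_rot: [-0.046, 0.706, 0.046, 0.706]
force: [-1.5, -0.4, 0.4]
finger_gap: -0.001
```

>>> send_rows(
  steps=[
    [[1,0.002,0.0003,0,0],[1,0.003,0.0004,0,0]],
  ],
)

```text
t: 8.57
tcp_pos: [0.5412, 0.2578, 0.0112]
tool_rot: [-0.046, 0.706, 0.046, 0.706]
force: [-1.2, -0.7, -1.1]
finger_gap: -0.0
```

```bash
python3 look.py m6
```

```text
8.575 [0.54119206 0.25777007 0.01124832] [ 0.00588935 -0.000411  ] [-1.17747431 -0.68859625 -1.08608375]
```

View pics/m6.png

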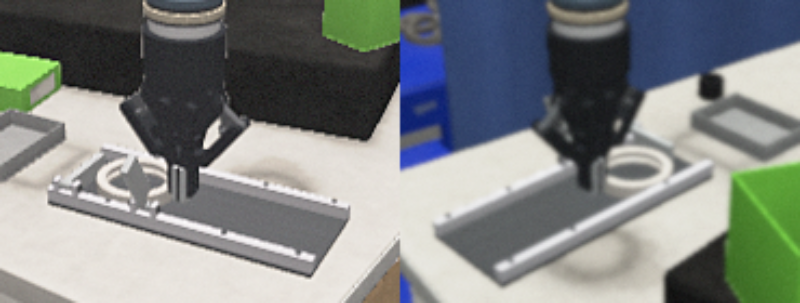

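Not at the flag yet, as the force is still only sliding friction. I'll keep going in small steps.

>>> send_rows(
  steps=[
    [[1,0.002,0.0003,0,0],[1,0.004,0.0005,0,0],[1,0.004,0.0005,0,0]],
  ],
)

```text
t: 9.05
tcp_pos: [0.5438, 0.2581, 0.0112]
tool_rot: [-0.046, 0.707, 0.046, 0.705]
force: [-3.9, -0.6, 1.9]
finger_gap: 0.002
```

>>> send_rows(
  steps=[
    [[1,0.001,0.0001,0,0],[1,0.002,0.0003,0,0],[1,0.002,0.0003,0,0]],
  ],
)

```text
t: 9.43
tcp_pos: [0.544, 0.2581, 0.0111]
tool_rot: [-0.046, 0.708, 0.046, 0.703]
force: [-7.9, -1.0, 3.7]
finger_gap: 0.005
```

The TCP stalled with the force rising to 7.9 N, so the ring is against the far flag (TCP at slide x of about 0.009). I'll back off, lift and check from above.

>>> send_rows(
  steps=[
    [[1,-0.01,-0.0013,0,0],[1,-0.03,-0.004,0,0],[1,-0.04,-0.005,0.06,0],[1,-0.04,-0.005,0.12,0],[1,-0.03,-0.04,0.17,0],[1,-0.01,-0.08,0.22,0],[1,-0.01,-0.1,0.22,0],[1,-0.01,-0.1,0.22,0]],
  ],
)

```text
t: 10.42
tcp_pos: [0.5389, 0.1571, 0.2328]
tool_rot: [-0.045, 0.704, 0.045, 0.708]
force: [-0.3, 0.3, -0.4]
finger_gap: 0.0
```

```bash
python3 look.py m7; python3 - <<'E'
from h import *
import cv2,pickle
s=manip.sense(); im=manip.snapshot("wrist")[...,::-1]
pickle.dump(s,open("s2.pkl","wb"));cv2.imwrite("pics/w2b.png",cv2.resize(im,(800,600),interpolation=cv2.INTER_CUBIC))
E
```

```text
10.425 [0.53892686 0.15713892 0.23280316] [-0.0096407  -0.09986238] [-0.33534678  0.30581049 -0.35034046]
```

View pics/m7.png

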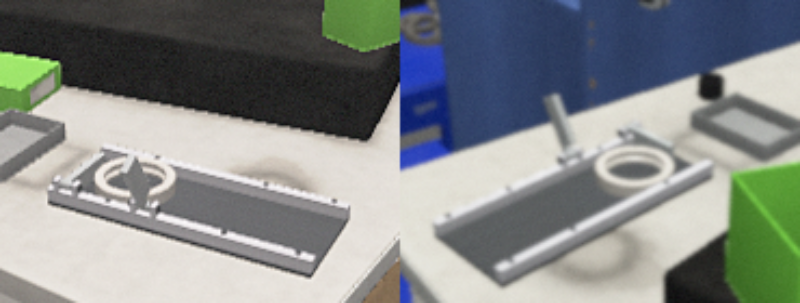

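View pics/w2b.png

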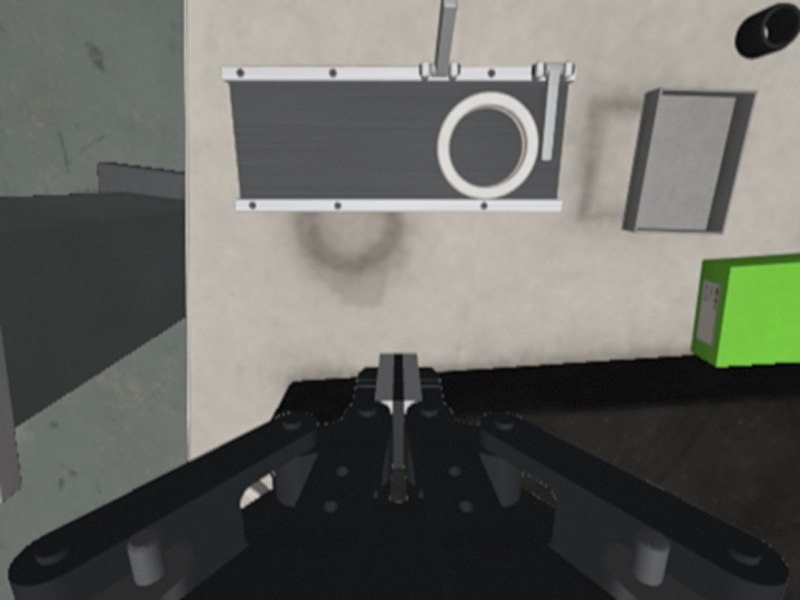

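```bash
python3 - <<'E'
from h import *
import pickle
s=pickle.load(open("s2.pkl","rb")); k=.64;r=np.array([.5353,.2574,.1324])
R=np.array([[np.cos(r[2]),-np.sin(r[2])],[np.sin(r[2]),np.cos(r[2])]])
for n,(u,v,z) in dict(L=(437,146,.021),R=(538.5,146,.021),T=(490,91,.021),B=(485,199,.021),flag=(542.5,155,.031),flagtop=(546.5,90,.031),flagT=(547,160,.031),cornA=(222,67,.019),cornB=(562,211,.019)).items(): print(n,(R.T@(wray(s,u*k,v*k,z)[:2]-r[:2])).round(4))
E
```

```text
L [ 0.0195 -0.003 ]
R [ 0.0995 -0.0032]
T [0.059  0.0363]
B [ 0.0596 -0.0437]
flag [ 0.1    -0.0104]
flagtop [0.0987 0.0351]
flagT [ 0.1038 -0.0141]
cornA [-0.144   0.0537]
cornB [ 0.124  -0.0536]
```

The ring's centre is at slide (0.0595, -0.003), touching the flag face at 0.100. The far flag is level, the near flag is up and the gripper is clear, so I'm handing in.

```bash
python3 -c "
from station import manip
print(manip.sign_off())"
```

```text
the job is handed in; nothing more can be done
None
```

The ring now rests against the far flag, and I handed the job in at about 10.5 s of the 46 s allowed. sign_off gave no verdict.

**What I did:** I swept the far flag down from behind with the closed fingers. I then pushed the ring from its back face past the near flag until it met the far one, where the TCP stalled with about 8 N on it. I backed off and lifted clear.

**Last checks (wrist camera, after letting go):**
- **Ring:** its centre is at slide x = +0.0595 and y = -0.003, and it looks flat in all three views. Its edge is at x = 0.0995, against the flag face measured at 0.099–0.100.
- **Flags:** the far one lies level across the channel. The near one is still up, leaning outwards. I judged both by eye and did not measure their angles.
- **Gripper:** it was clear of everything, with no force on it beyond sensor noise.

**Disagreement:** the scene and side cameras at first disagreed with each other by about 5–10 mm across the slide. I used the wrist view instead, where most fence corners fitted within 2 mm and two inner ones were off by 4–5 mm.

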